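# Make up the chai caddy and the soup caddy

## Task

Make up the two recipe caddies from the stock in front of the microwave. For chai, stand the tea carton, the black-capped spice jar and the brown dropper bottle of vanilla upright in the light wooden caddy: carton in the broad compartment, jar in the middle-sized one, bottle in the narrow one; for soup, stand the red-capped spice jar and the tall green-capped jar upright in the dark caddy, one to a compartment, whichever way round. Set each one down on the caddy's floor rather than dropping it, and leave the teapot, the mug and the plate where they are.

Things in the scene. Friction and masses are not known exactly. Their poses are not given: they have to be found in the camera images.
- light_caddy: Low open light-wood caddy, cork floor, stays put. 214 mm (y) x 86 mm (x). Origin under its centre, z up; inner floor 6 mm above it. Long walls 36 mm high, 7 thick; dividers top at 30; end walls 54 high, 8 thick. Three compartments in a row, each 72 mm along x, centred at x = 0: broad (80 mm along y) centred at y = +59 mm, middle-sized (58) at y = -15, narrow (50) at y = -74.
- dark_caddy: Low open dark-steel caddy, brown wooden floor, stays put. 157 mm (y) x 86 mm (x). Origin under its centre, z up; inner floor 6 mm above it. Long walls 36 mm high, 7 thick; divider top at 30; end walls 54 high, 8 thick. Two equal compartments in a row, each 68 mm along y and 72 mm along x, centred at x = 0, y = +36.5 mm and y = -36.5 mm.
- tea_carton: Pale green and cream upright tea carton, 50 mm (x) by 64 mm (y), 107 mm tall, stiff; it is taken across its 50 mm side (its x axis), and fits the broad compartment with its 64 mm side along the row. Origin at the centre of its underside, z up.
- black_cap_jar: Small clear spice jar with a black cap (pale disc on its top) and a white and red label, 40 mm across, 102 mm tall, straight and round. Origin at the centre of its underside, z up.
- dropper_bottle: Small amber-brown glass bottle with a black dropper top, 33 mm across up to about 60 mm height, black collar 24 mm across at 62 to 77 mm, thin rubber bulb to 102 mm. Origin at the centre of its underside, z up.
- red_cap_jar: Small clear spice jar with a red cap and a dark blue label, 45 mm across, 109 mm tall, round. Origin at the centre of its underside, z up.
- tall_jar: Tall clear glass jar full of dark peppercorns, with a green cap, 50 mm across, 140 mm tall, straight and round. Origin at the centre of its underside, z up. Like the rest of the stock it starts in front of a microwave oven 0.27 m tall, whose front is at world x = 0.61 m (handle to 0.585 m) from y = -0.09 to 0.41 m: keep clear of it.
- teapot: Blue teapot, 156 by 94 mm, 100 mm tall; not part of the job. Origin under its centre.
- mug: White mug with red bands, 83 mm across, 101 mm tall, handle along its -y; not part of the job. Origin under its centre.
- plate: Grey-green plate, 200 mm across, 23 mm high, with a biscuit packet lying on it; not part of the job. Origin under its centre.

How it is judged:
By the outcome, as a careful person would: the job done as asked, in the order asked, and still so for the second after the job is handed in, with the robot touching nothing.
It also fails if it takes over 141 s, if anything falls off the work surface, if the arm or the gripper's body presses on something with over 40 N, if the wrist force passes 120 N, or if a joint passes its speed limit or range.

## Robot

A 6-joint arm with a two-finger parallel gripper is mounted at the origin on a cart in front of the work surface, level with it; the furniture and walls round the work are solid. World frame = base frame: x ahead of the robot, y to its left, z up, the work surface at z = 0. Lengths are in m, angles in rad, forces in N, time in s.
With the tool pointing down it reaches from about 0.35 to 0.775 m from the base axis. Payload 7.3 kg.
Tool frame: the origin (TCP) lies midway between the tips of the shut fingers; the grasp point (between the pads) lies 19 mm behind it (robot.pinch_z is the distance from the TCP to the grasp point, in m); z points along the fingers, y is the direction in which the jaws open and shut (so a half turn about z gives the same grasp; the last joint's range is limited). The gripper opens to 92 mm and grips with 3 to 60 N. Pads are 19 mm wide; open, the fingers measure 130 mm over their backs; the gripper's body (75 mm by 190 mm) begins 47 mm behind the grasp point.
Start: joints at [-0.146, 0.342, 1.524, -0, 1.275, -0.146], TCP at [0.525, 0, 0.227] pointing down, gripper open.
Joint ranges: [-2.53, 2.53], [-0.77, 2.02], [0.04, 2.7], [-1, 4.14], [0.28, 2.66], [-3.11, 3.11]. Speed limits (rad/s): [2.57, 2.57, 3.14, 3.14, 3.14, 3.14].

## Interface

Orientations are given as [roll, pitch, yaw] about the fixed x, y, z axes, in that order (R = Rz(yaw) Ry(pitch) Rx(roll)).
In Python, from cell import robot gives the robot as it stands.
- The arm moves only by the tool servo_tool, never from a script. Its argument "targets" is a list of rows, each a list of 7 numbers: the shift along the world's x, y, z in m, then the turn, a rotation vector about the world's x, y, z in rad, then the gripper command: -1 is fully open, 1 is shut, values between are in proportion. A call has 1 to 12 rows; each row shifts and turns the pose as measured when the row begins; what a row does not reach is not made up. A row lasts 1/8 s, in which the tool goes at most 62.5 mm and 10.7 degrees, less where a joint would pass 70% of its speed; a pose out of reach is approached as far as the arm can. A call with a gripper value outside its range is refused whole. The fingers move at their own pace and stop on an object; "newtons" is the grip in N (left out, the last holds). Time passes only in rows, so rows that do not move let the fingers close. It gives the time, the measured TCP pose, the force and the opening at its end, in the units of the state.
- robot.observe(): the state, without advancing time (a new reading comes with each control period).
- robot.read_camera(name): name is "scene" or "side" or "wrist"; returns the picture (400x640x3 uint8, blue, green, red); there is no depth.
- robot.camera_model(name): a dict with "fx", "fy", "cx", "cy" (pixels), "k1" (the pictures are not rectified: a ray, as slopes to the right and down, at radius r is drawn at 1 + k1 r^2 times it, then the intrinsics apply), "R" (3x3) and "t" (3): a world point X has camera coordinates R X + t; the wrist camera has in their place "hand_eye" (4x4, takes a point from camera to tool coordinates, whose origin is the TCP and whose axes are the flange's). Camera axes: x right, y down, z forward; pixel columns grow to the right and rows downward; lengths in m; the calibration is good to about 2 mm. A picture is of the moment at which its call begins: read the wrist's pose just before it. camera_model takes no time and is no camera call.
- robot.hand_in(): hands the job in, once; it reports no verdict.
The state is a dict: "time": time; "qpos": joint angles; "qvel": joint speeds; "joint_efforts": joint torques, N m; "tool_pos": TCP position; "tool_rot": TCP orientation; "contact_force": force on the tool from outside, world axes, zero at the start; "torque": the same for the moment, N m; "opening": finger opening in m.
Only numpy, scipy, OpenCV 4.12 (cv2) and the standard library are available. Lean on these libraries where they do the work, as an engineer would, in place of code of your own. Each camera call takes 0.05 s, during which the arm holds its last target. There are 200 camera calls.

## Working session

There is one attempt and no reset: what is moved stays moved. The work goes in short steps, Python scripts to look and compute and a tool call to move; the robot and the scene stay as the last step left them, time stands still between calls to the robot, and variables do not carry over. Pictures are saved under pics/ and viewed, on a budget of 14 in all, crops included, one or two more only if the job needs it, and the job is handed in when it is done.

Besides the shell and the picture viewer there is one more tool, called after "Request:" in YAML: its name, and indented under it one key for each argument. servo_tool: Moves the arm, as the interface text tells. Its arguments: {"type":"object","properties":{"targets":{"type":"array"},"newtons":{"type":"number"}},"required":["targets"]}

```bash
mkdir -p pics; ls; cat > h.py <<'E'
import numpy as np, cv2
from cell import robot
def cam(n):
    m=robot.camera_model(n); 
    if n=='wrist':
        from scipy.spatial.transform import Rotation as Ro
        s=robot.observe(); T=np.eye(4); T[:3,:3]=Ro.from_euler('xyz',s['tool_rot']).as_matrix(); T[:3,3]=s['tool_pos']
        C=T@np.array(m['hand_eye']); m['R']=C[:3,:3].T; m['t']=-C[:3,:3].T@C[:3,3]
    m['R']=np.array(m['R']); m['t']=np.array(m['t']); return m
def ray(m,u,v):
    x=(u-m['cx'])/m['fx']; y=(v-m['cy'])/m['fy']; a,b=x,y
    for _ in range(20):
        k=1+m['k1']*(a*a+b*b); a,b=x/k,y/k
    return -m['R'].T@m['t'], m['R'].T@np.array([a,b,1.])
def onz(m,u,v,z):
    o,d=ray(m,u,v); return (o+d*(z-o[2])/d[2]).round(4)
def proj(m,X):
    c=m['R']@np.array(X)+m['t']; a,b=c[0]/c[2],c[1]/c[2]; k=1+m['k1']*(a*a+b*b)
    return np.array([m['fx']*a*k+m['cx'],m['fy']*b*k+m['cy']]).round(1)
E
python3 - <<'E'
from h import *
print(robot.observe())
for n in ('scene','side','wrist'):
    m=cam(n); I=robot.read_camera(n); cv2.imwrite(f'pics/{n}0.png',I); print(n,m['fx'],(-m['R'].T@m['t']).round(3),m['R'].round(2).tolist())
E
```

```text
pics
{'time': 0.0, 'qpos': array([-1.45988967e-01,  3.42745276e-01,  1.52502068e+00, -3.44626063e-05,
        1.27538341e+00, -1.46027283e-01]), 'qvel': array([ 6.01527561e-04,  9.98942140e-04, -3.60822102e-04,  4.10693932e-04,
        2.16418601e-05,  6.61019208e-04]), 'joint_efforts': array([ 7.61924657e-04, -4.31245601e+01, -2.44219762e+01,  7.17750052e-02,
        5.59406646e-02, -1.04314388e-04]), 'tool_pos': array([5.24594055e-01, 7.71392646e-05, 2.26031974e-01]), 'tool_rot': array([-3.14004771e+00, -1.93912177e-04,  1.57084455e+00]), 'contact_force': array([ 0.41647249,  0.17108303, -0.12385228]), 'torque': array([ 0.01177776,  0.01460501, -0.07073799]), 'opening': 0.09196101006690353}
scene 443.6934703086124 [-0.333  0.567  0.873] [[-0.62, -0.79, 0.01], [-0.48, 0.37, -0.79], [0.62, -0.5, -0.61]]
side 482.1092579229149 [-0.172 -1.391  0.581] [[0.88, -0.48, 0.03], [-0.14, -0.31, -0.94], [0.46, 0.82, -0.34]]
wrist 285.4106081021478 [0.525 0.068 0.385] [[1.0, 0.0, -0.0], [0.0, -0.97, 0.25], [-0.0, -0.25, -0.97]]
```

View pics/scene0.png

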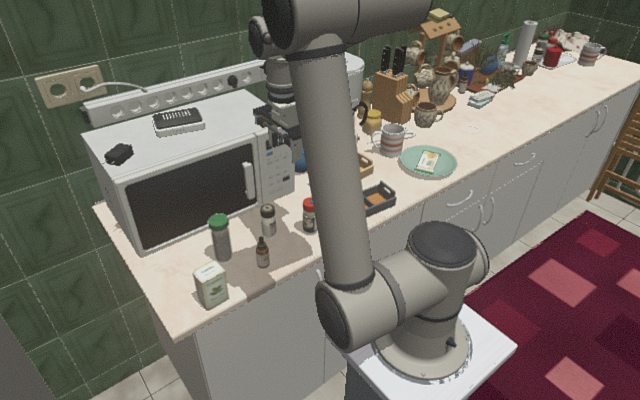

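View pics/side0.png

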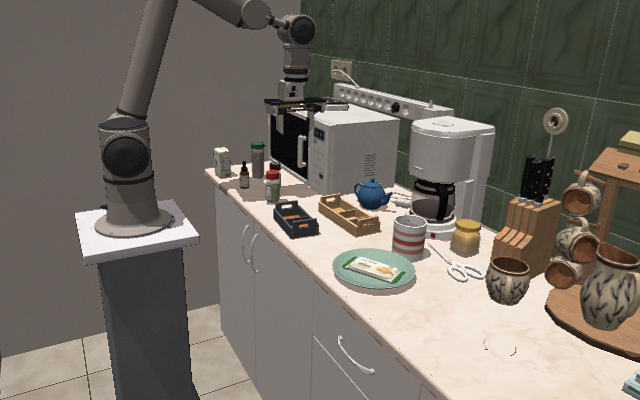

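View pics/wrist0.png

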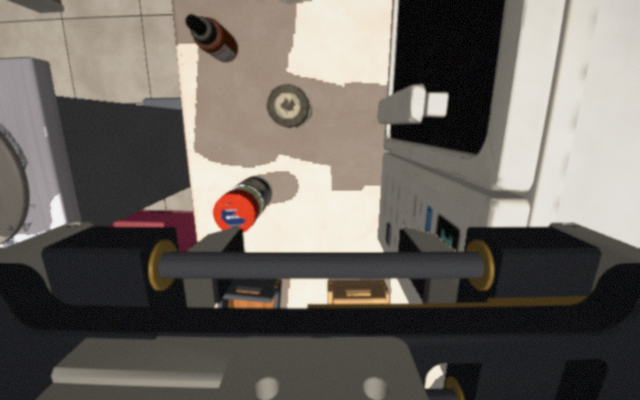

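Scene view: tall jar green cap (219,220), black cap (267,208), red cap (309,202), bottle top (262,239), carton top (210,270). Side view: dark caddy about (295,218), light caddy about (348,213). The wrist view shows the bottle (200,25), black jar (288,105) and red jar (237,213). I'll crop closer.

```bash
python3 - <<'E'
from h import *
S=cv2.imread('pics/side0.png'); A=cv2.imread('pics/scene0.png')
a=cv2.resize(S[135:245,205:395],None,fx=4,fy=4,interpolation=2)
cv2.imwrite('pics/c1.png',a)
b=cv2.resize(A[190:320,185:385],None,fx=4,fy=4,interpolation=2); cv2.imwrite('pics/c2.png',b)
sc=cam('scene'); sd=cam('side')
for n,u,v,u2,v2,z in [('tall',219,220,258,144,.138),('blk',267,208,275,163,.102),('red',309,202,272,172,.109),('bot',262,239,244,163,.102),('cart',210,270,221,150,.107)]:
    print(n,onz(sc,u,v,z),onz(sd,u2,v2,z))
w=cam('wrist')
print(onz(w,288,105,.102),onz(w,237,215,.109),onz(w,193,20,.102))
E
```

```text
tall [0.4837 0.2344 0.138 ] [0.4867 0.2196 0.138 ]
blk [0.489  0.0907 0.102 ] [0.4927 0.0815 0.102 ]
red [ 0.4332 -0.0111  0.109 ] [ 0.4322 -0.0292  0.109 ]
bot [0.393  0.1677 0.102 ] [0.3947 0.1241 0.102 ]
cart [0.3733 0.3205 0.107 ] [0.3716 0.3017 0.107 ]
[0.4938 0.0871 0.102 ] [ 0.4397 -0.0198  0.109 ] [0.4103 0.161  0.102 ]
```

View pics/c1.png

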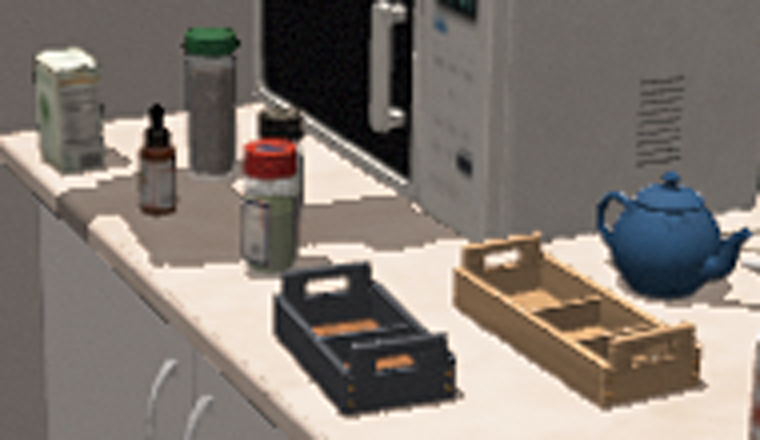

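View pics/c2.png

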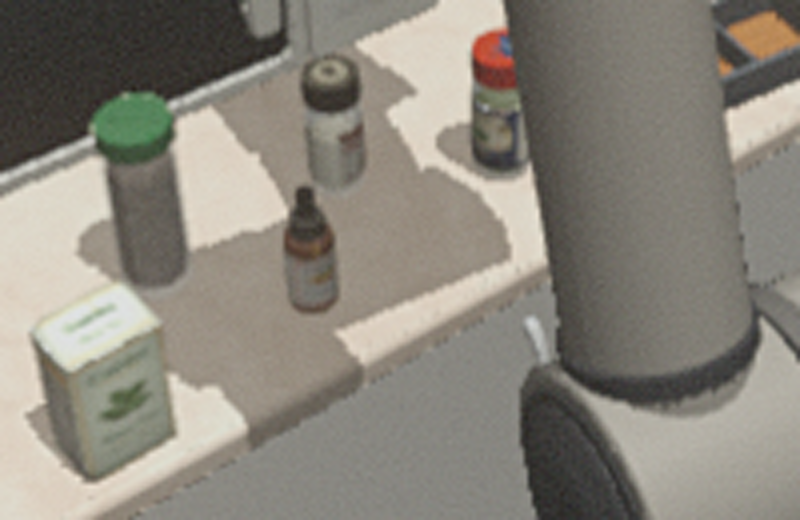

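Side crop: the broad light compartment is at the far (+y) end. Dark end-wall tops in crop pixels are (283,272)-(368,264) and (340,345)-(447,336); light ones are (460,250)-(540,234) and (612,345)-(698,325).

```bash
python3 - <<'E'
from h import *
sd=cam('side'); sc=cam('scene')
f=lambda x,y,z: onz(sd,x/4+205,y/4+135,z)
for n,p in dict(dark=[(283,272),(368,264),(340,345),(447,336)],light=[(460,250),(540,234),(612,345),(698,325)]).items():
    print(n,[f(x,y,.054)[:2].tolist() for x,y in p])
g=lambda x,y,z: onz(sc,x/4+185,y/4+190,z)
print('bottle side',f(157,107,.102),'scene',g(304,190,.102),'red',f(271,150,.109),g(495,42,.109),'tall',f(211,37,.14),g(133,110,.14),'blk',f(280,115,.102),g(331,70,.102))
print('carton scene',[g(x,y,.107)[:2].tolist() for x,y in [(33,333),(120,283),(163,325),(75,375)]],'side',[f(x,y,.107)[:2].tolist() for x,y in [(36,52),(52,62),(102,64),(95,48)]])
print('plate',onz(sd,374,265,.02),'mug',onz(sd,409,222,.1),'pot',onz(sd,371,182,.1))
E
```

```text
dark [[0.3876, -0.1567], [0.4532, -0.1684], [0.366, -0.2989], [0.4403, -0.3163]]
light [[0.5322, -0.1711], [0.6085, -0.1659], [0.5364, -0.3786], [0.6123, -0.3746]]
bottle side [0.401  0.1381 0.102 ] scene [0.3992 0.1667 0.102 ] red [ 0.4322 -0.035   0.109 ] [ 0.4389 -0.0146  0.109 ] tall [0.4814 0.2092 0.14  ] [0.4913 0.2322 0.14  ] blk [0.489  0.0732 0.102 ] [0.4896 0.0879 0.102 ]
carton scene [[0.3876, 0.3551], [0.3926, 0.2977], [0.3478, 0.2939], [0.3446, 0.3505]] side [[0.3568, 0.3396], [0.3592, 0.2991], [0.3991, 0.2745], [0.4125, 0.3324]]
plate [ 0.4683 -0.5548  0.02  ] mug [ 0.5899 -0.5263  0.1   ] pot [ 0.685  -0.2233  0.1   ]
```

Request:
servo_tool:
  targets:
    - [-0.006,-0.055,0.014,0,0,0,-1]
    - [-0.006,-0.055,0.014,0,0,0,-1]
    - [-0.006,-0.055,0.014,0,0,0,-1]
    - [-0.006,-0.055,0.014,0,0,0,-1]
    - [-0.006,-0.055,0.014,0,0,0,-1]
    - [-0.006,-0.045,0.005,0,0,0,-1]
    - [0,0,0,0,0,0,-1]
    - [0,0,0,0,0,0,-1]

```text
time: 1.15
tool_pos: [0.485, -0.3278, 0.3003]
tool_rot: [-3.136, -0.003, 1.574]
contact_force: [0.4, 0.6, 0.3]
opening: 0.0919
```

```bash
cat > w.py <<'E'
import sys,json
from h import *
n=sys.argv[1]; s=robot.observe(); m=cam('wrist'); I=robot.read_camera('wrist')
cv2.imwrite(f'pics/{n}.png',I); np.savez(f'{n}.npz',**{k:np.array(m[k]) for k in ('fx','fy','cx','cy','k1','R','t')})
print(s['time'],s['tool_pos'].round(4),s['tool_rot'].round(4),s['contact_force'].round(1))
E
python3 w.py cad
```

```text
1.15 [ 0.485  -0.3278  0.3003] [-3.1357 -0.0034  1.5739] [0.4 0.6 0.3]
```

View pics/cad.png

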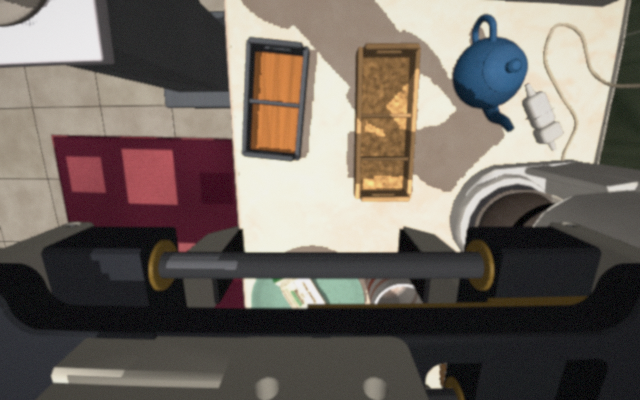

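Caddy view: dark end-wall tops are at about (248,39)-(310,42) and (242,155)-(299,159). Light ones are about (359,45)-(420,44) and (355,199)-(411,200), with light dividers at rows 117 and 158.

```bash
python3 - <<'E'
from h import *
m=dict(np.load('cad.npz'))
for n,p in dict(dark=[(248,39),(310,42),(242,155),(299,159)],light=[(359,45),(420,44),(355,199),(411,200)]).items():
    q=np.array([onz(m,x,y,.054)[:2] for x,y in p]); a=(q[0]+q[1]-q[2]-q[3])/2
    print(n,q.tolist(),'c',q.mean(0),'len',np.hypot(*a),'yaw',np.arctan2(-a[0],a[1]))
print('div',onz(m,387,117,.03),onz(m,385,158,.03),onz(m,276,103,.03))
I=cv2.imread('pics/cad.png'); c=I[25:210,225:535]; cv2.imwrite('pics/cadc.png',cv2.resize(c,None,fx=2.5,fy=2.5,interpolation=2))
E
```

```text
dark [[0.3889, -0.1494], [0.4693, -0.1533], [0.3723, -0.2993], [0.453, -0.3048]] c [ 0.420875 -0.2267  ] len 0.15159515988315725 yaw -0.1087267919564802
light [[0.5329, -0.1566], [0.6123, -0.1546], [0.5341, -0.3628], [0.6165, -0.3639]] c [ 0.57395  -0.259475] len 0.20776754438554643 yaw 0.012995658242449084
div [ 0.5795 -0.246   0.03  ] [ 0.5799 -0.3053  0.03  ] [ 0.4191 -0.2273  0.03  ]
```

View pics/cadc.png

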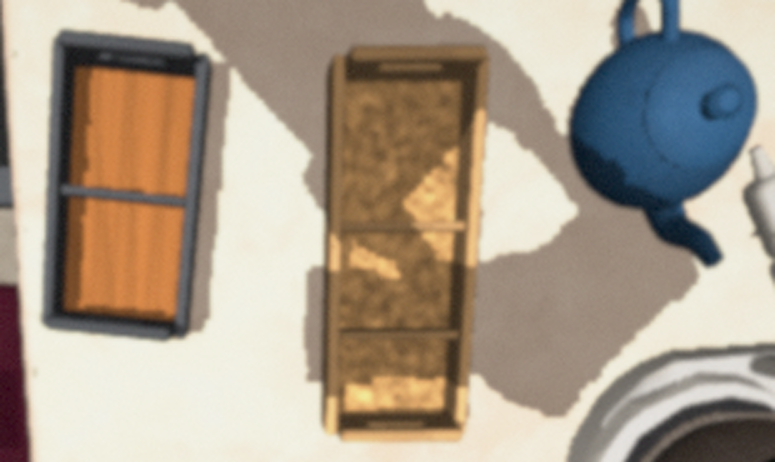

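```bash
python3 - <<'E'
from h import *
m=dict(np.load('cad.npz'))
for n,p in dict(dark=[(57,50),(208,58),(43,322),(188,332)],light=[(332,57),(487,60),(324,430),(468,425)]).items():
    q=np.array([onz(m,x/2.5+225,y/2.5+25,.036)[:2] for x,y in p]); a=(q[0]+q[1]-q[2]-q[3])/2
    print(n,q.tolist(),'c',q.mean(0),'w',np.hypot(*(q[1]-q[0])),np.hypot(*(q[3]-q[2])),'yaw',np.arctan2(-a[0],a[1]))
for n,p in dict(darkend=[(130,36),(108,332)],lightend=[(418,46),(402,440)]).items():
    q=np.array([onz(m,x/2.5+225,y/2.5+25,.054)[:2] for x,y in p]); print(n,q.tolist(),q.mean(0))
for x,y in [(395,227),(395,332),(122,195)]: print(onz(m,x/2.5+225,y/2.5+25,.03))
E
```

```text
dark [[0.3839, -0.152], [0.4661, -0.1563], [0.3676, -0.2993], [0.4533, -0.305]] c [ 0.417725 -0.22815 ] w 0.08231239274860135 0.08588934741864092 yaw -0.09799590974700803
light [[0.5335, -0.1555], [0.6181, -0.1562], [0.5356, -0.3642], [0.6235, -0.3606]] c [ 0.577675 -0.259125] w 0.08460289593152236 0.08797368924854758 yaw 0.01815341591775753
darkend [[0.4266, -0.1501], [0.4093, -0.3032]] [ 0.41795 -0.22665]
lightend [[0.576, -0.1543], [0.5795, -0.3656]] [ 0.57775 -0.25995]
[ 0.5736 -0.2444  0.03  ]
[ 0.5769 -0.305   0.03  ]
[ 0.416  -0.2273  0.03  ]
```

Request:
servo_tool:
  targets:
    - [-0.005,0.057,0,0,0,0,-1]
    - [-0.008,0.057,0,0,0,0,-1]
    - [-0.01,0.057,0,0,0,0,-1]
    - [-0.012,0.057,0,0,0,0,-1]
    - [-0.012,0.057,0,0,0,0,-1]
    - [-0.012,0.057,0,0,0,0,-1]
    - [-0.012,0.057,0,0,0,0,-1]
    - [-0.012,0.057,0,0,0,0,-1]
    - [-0.012,0.057,0,0,0,0,-1]
    - [-0.01,0.047,-0.02,0,0,0,-1]
    - [0,0,0,0,0,0,-1]
    - [0,0,0,0,0,0,-1]

```text
time: 2.7
tool_pos: [0.3656, 0.2619, 0.2788]
tool_rot: [-3.138, -0.008, 1.597]
contact_force: [0.0, -0.1, 0.0]
opening: 0.0919
```

```bash
python3 w.py stk
```

```text
2.7 [0.3656 0.2619 0.2788] [-3.1378 -0.0084  1.5975] [ 0.  -0.1  0. ]
```

View pics/stk.png

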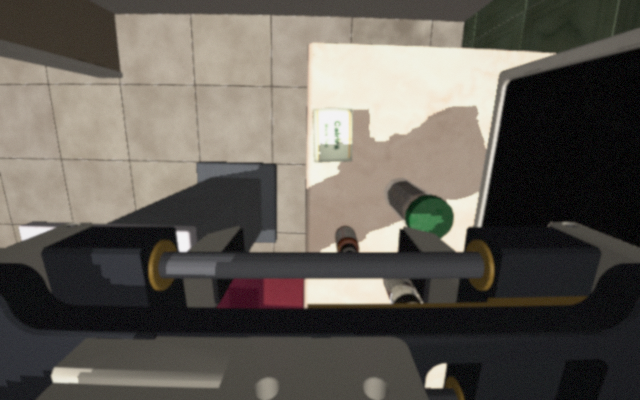

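Carton top corners are about (314,109),(351,109),(352,162),(315,161), and the tall jar's cap is centred at (430,215).

```bash
python3 - <<'E'
from h import *
m=dict(np.load('stk.npz'))
q=np.array([onz(m,x,y,.107)[:2] for x,y in [(314,109),(351,109),(352,162),(315,161)]])
print(q.tolist(),q.mean(0),onz(m,430,216,.14))
I=cv2.imread('pics/stk.png'); c=cv2.cvtColor(I,cv2.COLOR_BGR2HSV)
g=cv2.inRange(c,(50,90,30),(85,255,255)); k=max(cv2.findContours(g,0,2)[0],key=cv2.contourArea); (x,y),r=cv2.minEnclosingCircle(k); print(x,y,r,onz(m,x,y,.14))
E
```

```text
[[0.3553, 0.3492], [0.3964, 0.3503], [0.4006, 0.2915], [0.3577, 0.2915]] [0.3775   0.320625] [0.4858 0.2387 0.14  ]
428.5 217.5 22.94568634033203 [0.4844 0.2369 0.14  ]
```

Request:
servo_tool:
  targets:
    - [0.005,0.03,0,-0.004,-0.002,0.02,-1]
    - [0.005,0.03,-0.01,-0.004,-0.002,0.015,-1]
    - [0,0,-0.05,0,0,0,-1]
    - [0,0,-0.05,0,0,0,-1]
    - [0,0,-0.03,0,0,0,-1]
    - [0,0,0,0,0,0,-1]

```text
time: 3.5
tool_pos: [0.3802, 0.3178, 0.1393]
tool_rot: [3.134, -0.003, 1.622]
contact_force: [-0.4, 0.5, -0.1]
opening: 0.0919
```

Request:
servo_tool:
  targets:
    - [-0.005,0.003,-0.02,0,0.007,0,-1]
    - [0,0,-0.025,0,0,0,-1]
    - [0,0,-0.02,0,0,0,-1]
    - [0,0,-0.003,0,0,0,-1]

```text
time: 4.0
tool_pos: [0.3813, 0.3209, 0.0773]
tool_rot: [3.129, -0.009, 1.616]
contact_force: [-0.6, 1.2, 0.1]
opening: 0.0919
```

```bash
python3 w.py car
```

```text
4.0 [0.3813 0.3209 0.0773] [ 3.1293 -0.0095  1.6164] [-0.6  1.2  0.1]
```

View pics/car.png

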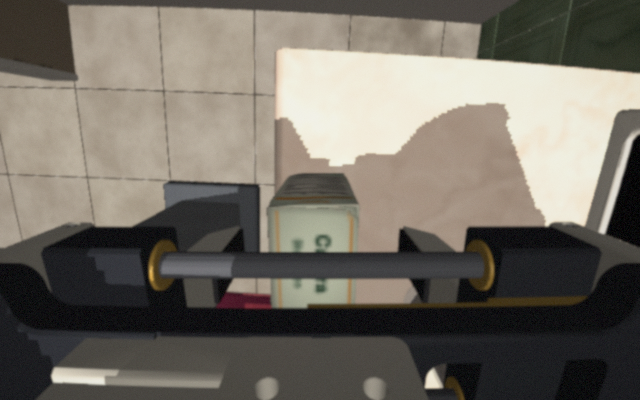

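Request:
servo_tool:
  targets:
    - [-0.003,0,-0.005,-0.009,-0.012,0.01,-1]
    - [0,0,-0.002,0,0,0,-1]
    - [0,0,0,0,0,0,0.6]
    - [0,0,0,0,0,0,0.6]
    - [0,0,0,0,0,0,0.6]
    - [0,0,0,0,0,0,0.6]
    - [0,0,0,0,0,0,0.6]
  newtons: 20

```text
time: 4.92
tool_pos: [0.3803, 0.3221, 0.0737]
tool_rot: [3.111, -0.002, 1.627]
contact_force: [-0.7, 0.3, -1.6]
opening: 0.0507
```

Request:
servo_tool:
  targets:
    - [0,0,0.02,0,0,0,0.6]
    - [0,0,0.04,0,0.01,0,0.6]
    - [0,0,0.05,0,0.01,0,0.6]
    - [0.003,0,0.05,0,0.01,0,0.6]
    - [0.003,-0.03,0.04,0,0,0,0.6]
    - [0.003,-0.05,0.01,0,0,-0.01,0.6]
    - [0.003,-0.055,0,0,0,-0.01,0.6]
    - [0.003,-0.055,0,0,0,-0.01,0.6]
    - [0.003,-0.055,0,0,0,-0.01,0.6]
    - [0.003,-0.055,0,0,0,0,0.6]
    - [0.003,-0.055,0,0,0,0,0.6]

```text
time: 6.3
tool_pos: [0.4011, -0.0419, 0.2888]
tool_rot: [-3.141, -0.001, 1.593]
contact_force: [1.3, 0.4, -1.6]
opening: 0.0508
```

Request:
servo_tool:
  targets:
    - [0.01,-0.05,0,0,0,0,0.6]
    - [0.02,-0.045,0,0,0,0,0.6]
    - [0.04,-0.035,-0.01,0,0,0,0.6]
    - [0.05,-0.015,-0.02,0,0,0,0.6]
    - [0.035,-0.005,-0.03,0,0,0,0.6]
    - [0.015,0,-0.03,0,0,0,0.6]
    - [0,0,0,0,0,0,0.6]
    - [0,0,0,0,0,0,0.6]

```text
time: 7.3
tool_pos: [0.5736, -0.2023, 0.195]
tool_rot: [-3.14, -0.001, 1.584]
contact_force: [-0.5, -0.1, -0.4]
opening: 0.0509
```

Request:
servo_tool:
  targets:
    - [0.003,0.001,-0.03,0,0,0,0.6]
    - [0,0,-0.03,0,0,0,0.6]
    - [0,0,-0.02,0,0,0,0.6]
    - [0,0,-0.01,0,0,0,0.6]
    - [0,0,0,0,0,0,0.6]
    - [0,0,0,0,0,0,0.6]

```text
time: 8.05
tool_pos: [0.578, -0.2031, 0.114]
tool_rot: [3.129, 0.007, 1.584]
contact_force: [-0.7, -0.4, 0.1]
opening: 0.051
```

```bash
python3 w.py pl1; python3 - <<'E'
from h import *
I=robot.read_camera('side'); cv2.imwrite('pics/s1.png',cv2.resize(I[100:260,200:440],None,fx=3,fy=3,interpolation=2))
E
```

```text
8.05 [ 0.578  -0.2031  0.114 ] [3.1289 0.0069 1.5836] [-0.7 -0.4  0.1]
```

View pics/s1.png

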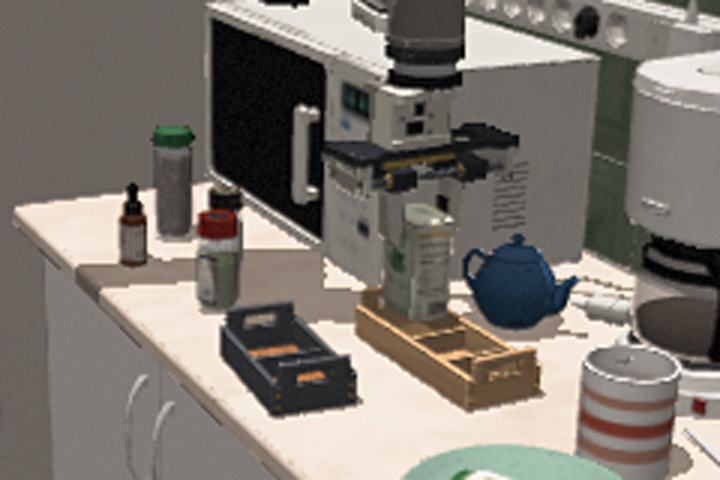

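Request:
servo_tool:
  targets:
    - [-0.001,0.001,-0.01,-0.005,0.008,0,0.6]
    - [0,0,-0.008,0,0,0,0.6]
    - [0,0,-0.006,0,0,0,0.6]
    - [0,0,0,0,0,0,0.6]

```text
time: 8.65
tool_pos: [0.5769, -0.2018, 0.0882]
tool_rot: [3.138, 0.012, 1.584]
contact_force: [-0.5, -0.5, -1.0]
opening: 0.0507
```

Request:
servo_tool:
  targets:
    - [0,0,-0.004,0.01,0.003,0,0.6]
    - [0,0,-0.003,0,0,0,0.6]
    - [0,0,-0.002,0,0,0,0.6]
    - [0,0,0,0,0,0,0.6]

```text
time: 9.15
tool_pos: [0.5773, -0.2024, 0.0805]
tool_rot: [3.139, 0.002, 1.584]
contact_force: [-0.1, 0.2, -0.6]
opening: 0.0507
```

Request:
servo_tool:
  targets:
    - [0,0,-0.0015,0,0,0,0.6]
    - [0,0,-0.0015,0,0,0,0.6]
    - [0,0,0,0,0,0,0.6]

```text
time: 9.52
tool_pos: [0.5776, -0.203, 0.0804]
tool_rot: [3.137, 0.004, 1.584]
contact_force: [0.5, -0.5, -2.1]
opening: 0.0505
```

Request:
servo_tool:
  targets:
    - [0,0,-0.003,0,0,0,0.6]
    - [0,0,-0.002,0,0,0,0.6]
    - [0,0,0,0,0,0,0.6]

```text
time: 9.9
tool_pos: [0.5763, -0.2037, 0.0794]
tool_rot: [3.139, 0.006, 1.584]
contact_force: [0.1, -0.9, -1.6]
opening: 0.05
```

Request:
servo_tool:
  targets:
    - [0,0.001,-0.004,0,0,0,0.6]
    - [0,0,-0.003,0,0,0,0.6]

```text
time: 10.15
tool_pos: [0.5748, -0.2041, 0.0775]
tool_rot: [3.14, 0.009, 1.584]
contact_force: [-8.9, 5.5, 26.0]
opening: 0.05
```

Request:
servo_tool:
  targets:
    - [0,0,0.002,0,0,0,0.6]
    - [0,0,0,0,0,0,0.3]
    - [0,0,0,0,0,0,-0.2]
    - [0,0,0,0,0,0,-0.5]
    - [0,0,0,0,0,0,-0.5]
    - [0,0,0.02,0,0,0,-0.5]
    - [0,0,0.05,0,0,0,-0.5]
    - [0,0,0.05,0,0,0,-0.5]
    - [-0.01,0,0.05,0,0,0,-0.5]
    - [-0.04,0.01,0.03,0,0,0,-0.5]
    - [-0.05,0.03,0,0,0,0,-1]
    - [-0.04,0.05,0,0,0,0,-1]

```text
time: 11.65
tool_pos: [0.4322, -0.1143, 0.2811]
tool_rot: [-3.141, 0.008, 1.581]
contact_force: [0.8, 0.6, 0.0]
opening: 0.0845
```

```bash
python3 w.py up1; python3 - <<'E'
from h import *
I=robot.read_camera('side'); cv2.imwrite('pics/s2.png',cv2.resize(I[100:260,200:440],None,fx=3,fy=3,interpolation=2))
E
```

```text
11.65 [ 0.4322 -0.1143  0.2811] [-3.1409  0.0082  1.5811] [0.8 0.6 0. ]
```

View pics/s2.png

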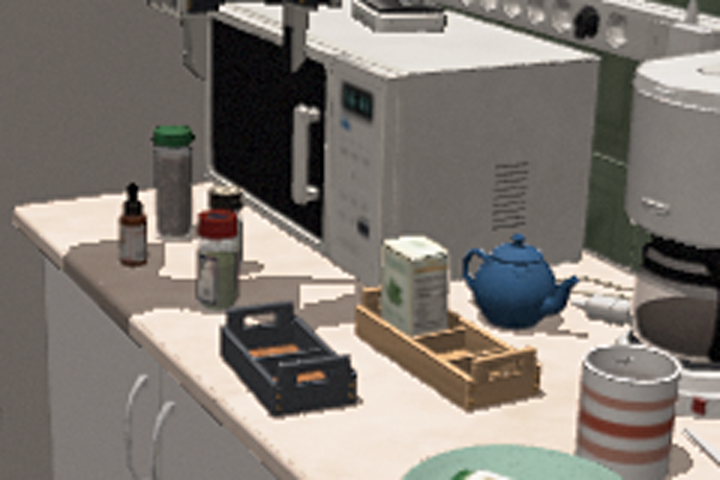

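The carton stands in the broad compartment. Next is the black-capped jar, taken with the jaws along y.

Request:
servo_tool:
  targets:
    - [0.002,0.025,0,0,0,0.174,-1]
    - [0.005,0.025,0,0,0,0.174,-1]
    - [0.005,0.025,0,0,0,0.174,-1]
    - [0.008,0.025,0,0,0,0.174,-1]
    - [0.008,0.025,0,0,0,0.174,-1]
    - [0.008,0.025,0,0,0,0.174,-1]
    - [0.008,0.025,-0.02,0,0,0.174,-1]
    - [0.008,0.025,-0.03,0,0,0.174,-1]
    - [0.008,0,-0.03,0,0,0.168,-1]
    - [0,0,0,0,0,0,-1]
    - [0,0,0,0,0,0,-1]

```text
time: 13.12
tool_pos: [0.4967, 0.0945, 0.2013]
tool_rot: [3.141, 0.014, -3.091]
contact_force: [0.3, -0.1, 0.5]
opening: 0.092
```

Request:
servo_tool:
  targets:
    - [-0.005,-0.007,0,0,0.014,-0.05,-1]
    - [0,0,-0.04,0,0,0,-1]
    - [0,0,-0.04,0,0,0,-1]
    - [0,0,-0.025,0,0,0,-1]
    - [0,0,0,0,0,0,-1]

```text
time: 13.75
tool_pos: [0.4962, 0.0855, 0.102]
tool_rot: [3.14, 0.015, 3.125]
contact_force: [0.3, -0.1, 0.4]
opening: 0.0917
```

```bash
python3 w.py bj
```

```text
13.75 [0.4962 0.0855 0.102 ] [3.1402 0.0147 3.1247] [ 0.3 -0.1  0.4]
```

View pics/bj.png

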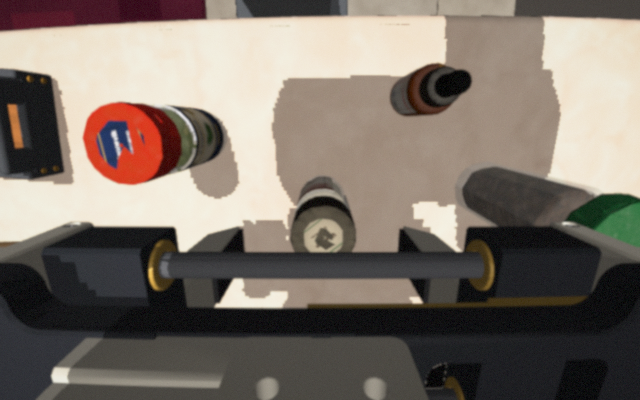

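Black cap centre is at about (324,231), the red cap top at (131,141), and the bulb tip at (458,80).

```bash
python3 - <<'E'
from h import *
m=dict(np.load('bj.npz'))
print(onz(m,324,231,.102),onz(m,128,140,.109),onz(m,460,80,.100),onz(m,435,88,.06),onz(m,402,97,.005))
E
```

```text
[0.489  0.0875 0.102 ] [ 0.4336 -0.015   0.109 ] [0.4061 0.1605 0.1   ] [0.4059 0.1627 0.06  ] [0.4072 0.1559 0.005 ]
```

Request:
servo_tool:
  targets:
    - [-0.006,0.002,-0.01,0,0.01,0.015,-1]
    - [0,0,-0.015,0,0,0,-1]
    - [0,0,-0.013,0,0,0,-1]
    - [0,0,0,0,0,0,0.7]
    - [0,0,0,0,0,0,0.7]
    - [0,0,0,0,0,0,0.7]
    - [0,0,0,0,0,0,0.7]
    - [0,0,0,0,0,0,0.7]
  newtons: 20

```text
time: 14.8
tool_pos: [0.4933, 0.0877, 0.0665]
tool_rot: [3.14, 0.014, 3.139]
contact_force: [-0.5, 0.0, -0.3]
opening: 0.0464
```

Request:
servo_tool:
  targets:
    - [0,0,0,0,0,0,0.7]
    - [0,0,0,0,0,0,0.7]
    - [0,0,0,0,0,0,0.7]

```text
time: 15.18
tool_pos: [0.4933, 0.0877, 0.0666]
tool_rot: [3.14, 0.014, 3.139]
contact_force: [-0.4, -0.7, -0.6]
opening: 0.0399
```

Request:
servo_tool:
  targets:
    - [0,0,0.03,0,0,0,0.7]
    - [0,0,0.05,0,0,0,0.7]
    - [-0.01,0,0.05,0,0,0,0.7]
    - [-0.02,-0.01,0.05,0,0,-0.1,0.7]
    - [-0.02,-0.03,0.03,0,0,-0.174,0.7]
    - [-0.01,-0.05,0,0,0,-0.174,0.7]
    - [0,-0.05,0,0,0,-0.174,0.7]
    - [0.01,-0.05,0,0,0,-0.174,0.7]
    - [0.02,-0.05,0,0,0,-0.174,0.7]
    - [0.02,-0.05,0,0,0,-0.174,0.7]
    - [0.03,-0.04,0,0,0,-0.174,0.7]
    - [0.03,-0.02,0,0,0,-0.174,0.7]

```text
time: 16.68
tool_pos: [0.5387, -0.2722, 0.2833]
tool_rot: [3.137, 0.014, 1.601]
contact_force: [0.3, 0.2, -0.8]
opening: 0.0396
```

Request:
servo_tool:
  targets:
    - [0.02,-0.003,-0.02,0,0,-0.01,0.7]
    - [0.016,-0.001,-0.05,0,0,0,0.7]
    - [0.002,0,-0.05,0,0,0,0.7]
    - [0,0,-0.03,0,0,0,0.7]
    - [0,0,0,0,0,0,0.7]
    - [0,0,0,0,0,0,0.7]

```text
time: 17.42
tool_pos: [0.5787, -0.2784, 0.1274]
tool_rot: [3.137, 0.014, 1.586]
contact_force: [0.3, 0.5, 0.3]
opening: 0.0401
```

Request:
servo_tool:
  targets:
    - [0,0,-0.02,0,0,0,0.7]
    - [0,0,-0.015,0,0,0,0.7]
    - [0,0,-0.008,0,0,0,0.7]
    - [0,0,-0.003,0,0,0,0.7]
    - [0,0,0,0,0,0,0.7]

```text
time: 18.05
tool_pos: [0.5816, -0.2803, 0.0867]
tool_rot: [3.128, 0.02, 1.586]
contact_force: [0.3, -0.1, -0.8]
opening: 0.04
```

Request:
servo_tool:
  targets:
    - [-0.003,0.002,-0.005,0.006,0.009,0,0.7]
    - [0,0,-0.004,0,0,0,0.7]
    - [0,0,-0.003,0,0,0,0.7]
    - [0,0,-0.002,0,0,0,0.7]

```text
time: 18.55
tool_pos: [0.5789, -0.2785, 0.0728]
tool_rot: [3.136, 0.014, 1.586]
contact_force: [-0.4, -0.7, -0.6]
opening: 0.04
```

Request:
servo_tool:
  targets:
    - [0,0,-0.003,0,0,0,0.7]
    - [0,0,-0.002,0,0,0,0.7]

```text
time: 18.8
tool_pos: [0.579, -0.2789, 0.0725]
tool_rot: [3.135, 0.016, 1.586]
contact_force: [-4.8, 3.0, 11.4]
opening: 0.0398
```

Request:
servo_tool:
  targets:
    - [0,0,0.001,0,0,0,0.3]
    - [0,0,0,0,0,0,0]
    - [0,0,0,0,0,0,-0.3]
    - [0,0,0,0,0,0,-0.4]
    - [0,0,0,0,0,0,-0.4]
    - [0,0,0.02,0,0,0,-0.4]
    - [0,0,0.05,0,0,0,-0.4]
    - [0,0,0.05,0,0,0,-0.4]
    - [-0.03,0.02,0.04,0,0,0,-0.4]
    - [-0.04,0.05,0,0,0,0,-0.4]
    - [-0.03,0.05,0,0,0,0,-1]
    - [-0.03,0.05,0,0,0,0,-1]

```text
time: 20.3
tool_pos: [0.4463, -0.1078, 0.236]
tool_rot: [3.133, 0.016, 1.581]
contact_force: [0.3, 0.4, 0.6]
opening: 0.0798
```

Request:
servo_tool:
  targets:
    - [-0.02,0.055,0,0,0,0,-1]
    - [-0.01,0.055,0,0,0,0,-1]
    - [0,0.055,0,0,0,0,-1]
    - [0,0.04,0,0,0,0,-1]
    - [0,0,0,0,0,0,-1]
    - [0,0,0,0,0,0,-1]

```text
time: 21.05
tool_pos: [0.412, 0.1052, 0.2375]
tool_rot: [3.129, 0.016, 1.584]
contact_force: [0.0, 0.0, -0.0]
opening: 0.0914
```

Request:
servo_tool:
  targets:
    - [-0.004,0.03,-0.03,0.012,0.012,0,-1]
    - [-0.003,0.025,-0.04,0,0,0,-1]
    - [0,0.001,-0.04,0,0,0,-1]
    - [0,0,0,0,0,0,-1]

```text
time: 21.55
tool_pos: [0.407, 0.158, 0.1259]
tool_rot: [3.137, 0.004, 1.577]
contact_force: [0.3, 0.0, 0.8]
opening: 0.092
```

```bash
python3 w.py bo
```

```text
21.55 [0.407  0.158  0.1259] [3.1374 0.0043 1.5766] [0.3 0.  0.8]
```

View pics/bo.png

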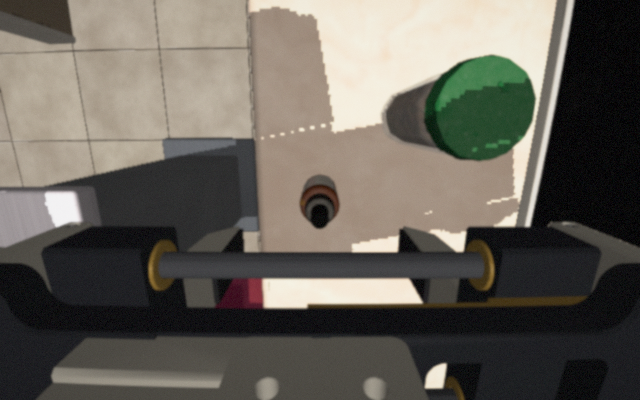

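Bulb tip at about (319,216), bottle base ring at (319,185), and the tall cap centred at (481,107).

```bash
python3 - <<'E'
from h import *
m=dict(np.load('bo.npz'))
print(onz(m,319,216,.1),onz(m,319,200,.06),onz(m,481,107,.14))
E
```

```text
[0.4062 0.1663 0.1   ] [0.4061 0.167  0.06  ] [0.4852 0.2356 0.14  ]
```

Request:
servo_tool:
  targets:
    - [-0.001,0.003,-0.005,0,0,-0.15,-1]
    - [0,0.002,-0.02,0,0,-0.05,-1]
    - [0,0,-0.03,0,0,0,-1]
    - [0,0,-0.02,0,0,0,-1]
    - [0,0,-0.002,0,0,0,-1]

```text
time: 22.22
tool_pos: [0.4166, 0.1606, 0.0586]
tool_rot: [3.116, -0.003, 1.362]
contact_force: [0.4, -0.4, 0.4]
opening: 0.0918
```

Request:
servo_tool:
  targets:
    - [-0.01,0.003,-0.004,0,0.02,0,-1]
    - [0,0,0,0,0,0,-1]

```text
time: 22.48
tool_pos: [0.4079, 0.1636, 0.0569]
tool_rot: [3.133, -0.001, 1.361]
contact_force: [-0.3, -0.5, 0.4]
opening: 0.0921
```

Request:
servo_tool:
  targets:
    - [-0.002,0.001,-0.008,0,0.007,0,-1]
    - [0,0,-0.005,0,0,0,-1]
    - [0,0,0,0,0,0,0.8]
    - [0,0,0,0,0,0,0.8]
    - [0,0,0,0,0,0,0.8]
    - [0,0,0,0,0,0,0.8]
    - [0,0,0,0,0,0,0.8]
    - [0,0,0,0,0,0,0.8]
    - [0,0,0,0,0,0,0.8]
    - [0,0,0,0,0,0,0.8]
    - [0,0,0,0,0,0,0.8]
  newtons: 20

```text
time: 23.85
tool_pos: [0.4067, 0.1649, 0.0443]
tool_rot: [3.138, -0.0, 1.361]
contact_force: [0.2, -0.4, -0.7]
opening: 0.0313
```

Request:
servo_tool:
  targets:
    - [0,0,0.015,0,0,0,0.8]
    - [0,0,0.03,0,0,0,0.8]
    - [0,-0.005,0.05,0,0,0,0.8]
    - [0,-0.02,0.05,0,0,0.05,0.8]
    - [0,-0.04,0.05,0,0,0.05,0.8]
    - [0,-0.055,0.02,0,0,0.05,0.8]
    - [0,-0.055,0,0,0,0.05,0.8]
    - [0.01,-0.055,0,0,0,0.02,0.8]
    - [0.01,-0.055,0,0,0,0,0.8]
    - [0.015,-0.055,0,0,0,0,0.8]
    - [0.02,-0.05,0,0,0,0,0.8]
    - [0.03,-0.04,0,0,0,0,0.8]

```text
time: 25.35
tool_pos: [0.488, -0.2757, 0.2644]
tool_rot: [3.137, 0.005, 1.593]
contact_force: [0.0, -0.1, -0.5]
opening: 0.0314
```

Request:
servo_tool:
  targets:
    - [0.03,-0.02,0,0,0,0,0.8]
    - [0.035,-0.02,-0.03,0,0,0,0.8]
    - [0.015,-0.01,-0.04,0,0,0,0.8]
    - [0.004,-0.002,-0.05,0,0,0,0.8]
    - [0,0,-0.03,0,0,0,0.8]
    - [0,0,0,0,0,0,0.8]
    - [0,0,0,0,0,0,0.8]

```text
time: 26.22
tool_pos: [0.5743, -0.3328, 0.1072]
tool_rot: [3.139, 0.004, 1.589]
contact_force: [0.0, -0.2, -0.6]
opening: 0.0315
```

Request:
servo_tool:
  targets:
    - [0.004,-0.001,-0.015,0,0,0,0.8]
    - [0,0,-0.015,0,0,0,0.8]
    - [0,0,-0.01,0,0,0,0.8]
    - [0,0,-0.004,0,0,0,0.8]
    - [0,0,0,0,0,0,0.8]

```text
time: 26.85
tool_pos: [0.5798, -0.3346, 0.0636]
tool_rot: [3.135, 0.007, 1.589]
contact_force: [0.7, -0.8, -0.5]
opening: 0.0315
```

Request:
servo_tool:
  targets:
    - [0,0,-0.005,0,0.003,0,0.8]
    - [0,0,-0.004,0,0,0,0.8]
    - [0,0,-0.002,0,0,0,0.8]
    - [0,0,-0.002,0,0,0,0.8]

```text
time: 27.35
tool_pos: [0.5802, -0.335, 0.0507]
tool_rot: [3.136, 0.008, 1.589]
contact_force: [-0.0, 0.1, -1.0]
opening: 0.0317
```

Request:
servo_tool:
  targets:
    - [0,0,-0.003,0,0,0,0.8]
    - [0,0,-0.002,0,0,0,0.8]

```text
time: 27.6
tool_pos: [0.5806, -0.3359, 0.0502]
tool_rot: [3.134, 0.011, 1.589]
contact_force: [-4.5, 3.6, 11.1]
opening: 0.0318
```

Request:
servo_tool:
  targets:
    - [0,0,0.001,0,0,0,0.5]
    - [0,0,0,0,0,0,0.1]
    - [0,0,0,0,0,0,-0.2]
    - [0,0,0,0,0,0,-0.2]
    - [0,0,0.015,0,0,0,-0.2]
    - [0,0,0.05,0,0,0,-0.2]
    - [0,0,0.05,0,0,0,-0.2]
    - [0,0,0.05,0,0,0,-0.2]
    - [-0.03,0.03,0.03,0,0,0,-0.2]
    - [-0.03,0.05,0,0,0,0,-0.2]
    - [-0.03,0.055,0,0,0,0,-1]
    - [-0.03,0.055,0,0,0,0,-1]

```text
time: 29.1
tool_pos: [0.4588, -0.1455, 0.2587]
tool_rot: [3.125, 0.016, 1.584]
contact_force: [-0.3, -0.5, 0.3]
opening: 0.0703
```

Request:
servo_tool:
  targets:
    - [-0.02,0.05,0,0,0,0,-1]
    - [0,0.02,0,0,0,0,-1]
    - [0,0,0,0,0,0,-1]
    - [0,0,0,0,0,0,-1]

```text
time: 29.6
tool_pos: [0.4362, -0.071, 0.2636]
tool_rot: [3.118, 0.018, 1.588]
contact_force: [-0.2, 0.7, -0.2]
opening: 0.0915
```

```bash
python3 w.py rj; python3 - <<'E'
from h import *
m=dict(np.load('rj.npz')); I=cv2.imread('pics/rj.png'); c=cv2.cvtColor(I,cv2.COLOR_BGR2HSV)[:225]
g=cv2.inRange(c,(0,170,110),(6,255,255))|cv2.inRange(c,(174,170,110),(180,255,255))
k=sorted(cv2.findContours(g,0,2)[0],key=cv2.contourArea)[-2:]
for q in k: (x,y),r=cv2.minEnclosingCircle(q); print(x,y,r,cv2.contourArea(q),onz(m,x,y,.1085))
E
```

```text
29.6 [ 0.4362 -0.071   0.2636] [3.1179 0.0182 1.588 ] [-0.2  0.7 -0.2]
317.72314453125 137.13636779785156 19.34248924255371 1074.0 [ 0.436  -0.0178  0.1085]
```

Request:
servo_tool:
  targets:
    - [0,0.028,-0.03,0.014,0.018,0,-1]
    - [0,0.026,-0.04,0,0,0,-1]
    - [0,0,-0.05,0,0,0,-1]
    - [0,0,-0.03,0,0,0,-1]
    - [0,0,0,0,0,0,-1]

```text
time: 30.28
tool_pos: [0.4387, -0.0209, 0.1101]
tool_rot: [3.133, 0.005, 1.58]
contact_force: [-0.9, -0.2, 0.3]
opening: 0.092
```

Request:
servo_tool:
  targets:
    - [-0.002,0.004,-0.015,0.004,0.006,0,-1]
    - [0,0,-0.015,0,0,0,-1]
    - [0,0,-0.012,0,0,0,-1]
    - [0,0,0,0,0,0,0.6]
    - [0,0,0,0,0,0,0.6]
    - [0,0,0,0,0,0,0.6]
    - [0,0,0,0,0,0,0.6]
    - [0,0,0,0,0,0,0.6]
    - [0,0,0,0,0,0,0.6]
    - [0,0,0,0,0,0,0.6]

```text
time: 31.52
tool_pos: [0.4404, -0.0185, 0.0702]
tool_rot: [3.131, 0.003, 1.578]
contact_force: [-0.2, -0.8, -0.2]
opening: 0.0437
```

Request:
servo_tool:
  targets:
    - [0,0,0.02,0,0,0,0.6]
    - [0,0,0.05,0,0,0,0.6]
    - [0,-0.01,0.05,0,0,0,0.6]
    - [-0.004,-0.04,0.02,0,0,0,0.6]
    - [-0.004,-0.05,0,0,0,0,0.6]
    - [-0.004,-0.05,0,0,0,0,0.6]
    - [-0.004,-0.05,0,0,0,0,0.6]
    - [-0.003,-0.035,0,0,0,0,0.6]
    - [0,-0.01,0,0,0,0,0.6]
    - [0,0,0,0,0,0,0.6]
    - [0,0,0,0,0,0,0.6]

```text
time: 32.9
tool_pos: [0.418, -0.2684, 0.2133]
tool_rot: [3.134, 0.001, 1.581]
contact_force: [-0.6, -0.3, -1.7]
opening: 0.0434
```

Request:
servo_tool:
  targets:
    - [-0.003,0.003,-0.03,0,0,0,0.6]
    - [0,0,-0.04,0,0,0,0.6]
    - [0,0,-0.025,0,0,0,0.6]
    - [0,0,-0.01,0,0,0,0.6]
    - [0,0,0,0,0,0,0.6]

```text
time: 33.52
tool_pos: [0.4168, -0.26, 0.1074]
tool_rot: [3.131, 0.002, 1.588]
contact_force: [-0.2, 0.4, -1.8]
opening: 0.0435
```

Request:
servo_tool:
  targets:
    - [-0.003,-0.005,-0.008,0,0,0,0.6]
    - [0,0,-0.008,0,0,0,0.6]
    - [0,0,-0.005,0,0,0,0.6]
    - [0,0,-0.003,0,0,0,0.6]

```text
time: 34.02
tool_pos: [0.415, -0.2662, 0.0843]
tool_rot: [3.128, 0.006, 1.589]
contact_force: [-0.1, 0.7, -1.6]
opening: 0.0434
```

Request:
servo_tool:
  targets:
    - [0,0,-0.003,0,0.003,0,0.6]
    - [0,0,-0.002,0,0,0,0.6]
    - [0,0,-0.002,0,0,0,0.6]

```text
time: 34.4
tool_pos: [0.4151, -0.2663, 0.077]
tool_rot: [3.131, 0.006, 1.588]
contact_force: [-0.2, 0.6, -0.8]
opening: 0.0434
```

Request:
servo_tool:
  targets:
    - [0,0,-0.003,0,0,0,0.6]
    - [0,0,-0.002,0,0,0,0.6]

```text
time: 34.65
tool_pos: [0.4146, -0.2672, 0.0755]
tool_rot: [3.131, 0.009, 1.59]
contact_force: [-6.8, 3.8, 23.6]
opening: 0.0429
```

Request:
servo_tool:
  targets:
    - [0,0,0.0015,0,0,0,0.4]
    - [0,0,0,0,0,0,0]
    - [0,0,0,0,0,0,-0.4]
    - [0,0,0,0,0,0,-0.5]
    - [0,0,0,0,0,0,-0.5]
    - [0,0,0.02,0,0,0,-0.5]
    - [0,0,0.05,0,0,0,-0.5]
    - [0,0,0.05,0,0,0,-0.5]
    - [0,0.02,0.05,0,0,0,-0.5]
    - [0,0.05,0.03,0,0,0.1,-0.5]
    - [0,0.055,0,0,0,0.17,-1]
    - [0,0.055,0,0,0,0.17,-1]

```text
time: 36.15
tool_pos: [0.4138, -0.0849, 0.2826]
tool_rot: [3.131, 0.009, 2.036]
contact_force: [0.7, 1.1, 0.4]
opening: 0.0847
```

Request:
servo_tool:
  targets:
    - [0,0.05,0,0,0,0.17,-1]
    - [0,0.05,0,0,0,0.17,-1]
    - [0,0.05,0,0,0,0.17,-1]
    - [0.01,0.05,0,0,0,0.17,-1]
    - [0.01,0.05,0,0,0,0.17,-1]
    - [0.01,0.05,0,0,0,0.17,-1]
    - [0.01,0.02,0,0,0,0.08,-1]
    - [0,0,0,0,0,0,-1]
    - [0,0,0,0,0,0,-1]

```text
time: 37.28
tool_pos: [0.4517, 0.2485, 0.2821]
tool_rot: [3.13, 0.01, -3.106]
contact_force: [0.2, -0.7, -0.0]
opening: 0.092
```

Request:
servo_tool:
  targets:
    - [0.015,-0.006,0,-0.01,0.01,-0.03,-1]
    - [0.015,-0.006,-0.03,0,0,0,-1]
    - [0.003,0,-0.04,0,0,0,-1]
    - [0,0,-0.035,0,0,0,-1]
    - [0,0,0,0,0,0,-1]
    - [0,0,0,0,0,0,-1]

```text
time: 38.02
tool_pos: [0.4857, 0.2296, 0.1783]
tool_rot: [3.14, 0.004, 3.132]
contact_force: [0.2, -0.2, 0.7]
opening: 0.0923
```

```bash
python3 w.py tj; python3 - <<'E'
from h import *
m=dict(np.load('tj.npz')); I=cv2.imread('pics/tj.png'); c=cv2.cvtColor(I,cv2.COLOR_BGR2HSV)[:225]
g=cv2.inRange(c,(50,90,30),(85,255,255))
q=max(cv2.findContours(g,0,2)[0],key=cv2.contourArea); x,y,w,h=cv2.boundingRect(q); print(x,y,w,h,onz(m,x+w/2,y+w/2,.14))
S=robot.read_camera('side'); cv2.imwrite('pics/s3.png',cv2.resize(S[100:260,200:440],None,fx=3,fy=3,interpolation=2))
E
```

```text
38.025 [0.4857 0.2296 0.1783] [3.1396 0.0041 3.1317] [ 0.2 -0.2  0.7]
295 187 66 38 [0.4847 0.2348 0.14  ]
```

View pics/s3.png

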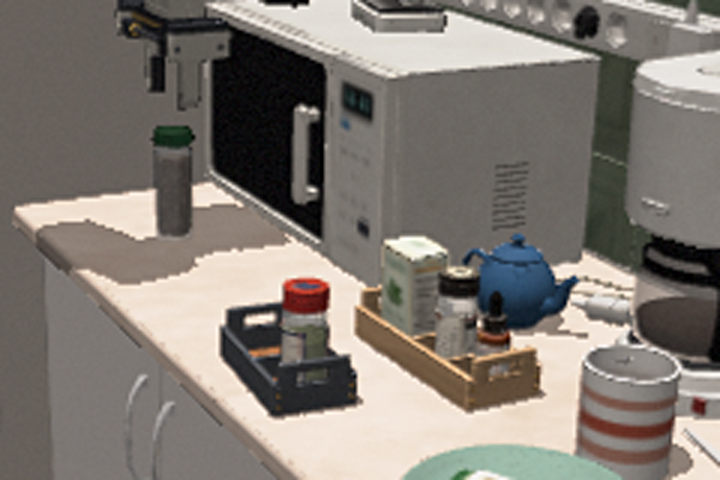

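Four items stand properly in their compartments and the teapot hasn't moved. Now the tall jar.

Request:
servo_tool:
  targets:
    - [0,0.005,-0.02,0,0,0,-1]
    - [0,0,-0.03,0,0,0,-1]
    - [0,0,-0.02,0,0,0,-1]
    - [0,0,-0.006,0,0,0,-1]
    - [0,0,0,0,0,0,0.5]
    - [0,0,0,0,0,0,0.5]
    - [0,0,0,0,0,0,0.5]
    - [0,0,0,0,0,0,0.5]
    - [0,0,0,0,0,0,0.5]
    - [0,0,0,0,0,0,0.5]
    - [0,0,0,0,0,0,0.5]
  newtons: 28

```text
time: 39.5
tool_pos: [0.4911, 0.2366, 0.1108]
tool_rot: [3.134, 0.022, 3.132]
contact_force: [0.6, -0.9, 0.4]
opening: 0.0492
```

Request:
servo_tool:
  targets:
    - [0,0,0,0,0,0,0.2]
    - [0,0,0,0,0,0,-0.3]
    - [0,0,0,0,0,0,-0.5]
    - [-0.006,0,-0.008,0,0.016,0,-0.5]
    - [0,0,-0.006,0,0,0,-0.5]
    - [0,0,0,0,0,0,-0.5]

```text
time: 40.25
tool_pos: [0.4843, 0.2367, 0.0954]
tool_rot: [3.134, 0.004, 3.132]
contact_force: [0.1, 0.2, 0.4]
opening: 0.069
```

Request:
servo_tool:
  targets:
    - [0,0,0,0,0,0,0.5]
    - [0,0,0,0,0,0,0.5]
    - [0,0,0,0,0,0,0.5]
    - [0,0,0,0,0,0,0.5]
    - [0,0,0,0,0,0,0.5]
    - [0,0,0,0,0,0,0.5]

```text
time: 41.0
tool_pos: [0.4843, 0.2366, 0.0954]
tool_rot: [3.134, 0.004, 3.132]
contact_force: [-0.4, -0.2, -1.4]
opening: 0.0494
```

Request:
servo_tool:
  targets:
    - [0,0,0.02,0,0,0,0.5]
    - [0,0,0.05,0,0,0,0.5]
    - [-0.01,0,0.05,0,0,0,0.5]
    - [-0.02,-0.02,0.05,0,0,-0.1,0.5]
    - [-0.02,-0.04,0.02,0,0,-0.17,0.5]
    - [-0.01,-0.05,0,0,0,-0.17,0.5]
    - [0,-0.05,0,0,0,-0.17,0.5]
    - [0,-0.05,0,0,0,-0.17,0.5]
    - [0,-0.05,0,0,0,-0.17,0.5]
    - [0,-0.05,0,0,0,-0.17,0.5]
    - [0,-0.05,0,0,0,-0.17,0.5]
    - [0,-0.04,0,0,0,-0.17,0.5]

```text
time: 42.5
tool_pos: [0.4162, -0.1728, 0.2875]
tool_rot: [3.134, -0.003, 1.631]
contact_force: [0.5, 0.5, -2.4]
opening: 0.0493
```

Request:
servo_tool:
  targets:
    - [0.003,-0.01,-0.03,0,0,-0.1,0.5]
    - [0.001,-0.005,-0.05,0,0,0,0.5]
    - [0,0,-0.04,0,0,0,0.5]
    - [0,0,0,0,0,0,0.5]
    - [0,0,0,0,0,0,0.5]

```text
time: 43.12
tool_pos: [0.4195, -0.1916, 0.1651]
tool_rot: [3.133, -0.002, 1.519]
contact_force: [0.5, -0.6, -3.7]
opening: 0.0494
```

Request:
servo_tool:
  targets:
    - [0.002,0,-0.02,0,0,0,0.5]
    - [0,0,-0.015,0,0,0,0.5]
    - [0,0,-0.01,0,0,0,0.5]
    - [0,0,-0.003,0,0,0,0.5]
    - [0,0,0,0,0,0,0.5]

```text
time: 43.75
tool_pos: [0.4261, -0.1938, 0.1235]
tool_rot: [3.121, 0.005, 1.521]
contact_force: [0.6, -0.1, -3.4]
opening: 0.0496
```

Request:
servo_tool:
  targets:
    - [-0.004,0.003,-0.006,0,0.01,0,0.5]
    - [0,0,-0.006,0,0,0,0.5]
    - [0,0,-0.003,0,0,0,0.5]
    - [0,0,0,0,0,0,0.5]

```text
time: 44.25
tool_pos: [0.4222, -0.1907, 0.1083]
tool_rot: [3.13, 0.006, 1.521]
contact_force: [-0.7, 1.0, -2.6]
opening: 0.0499
```

Request:
servo_tool:
  targets:
    - [0,0,-0.003,0,0.003,0,0.5]
    - [0,0,-0.002,0,0,0,0.5]
    - [0,0,-0.0015,0,0,0,0.5]

```text
time: 44.62
tool_pos: [0.4224, -0.191, 0.1016]
tool_rot: [3.133, 0.007, 1.521]
contact_force: [-0.1, 0.7, -4.3]
opening: 0.0495
```

Request:
servo_tool:
  targets:
    - [0,0,-0.003,0,0,0,0.5]
    - [0,0,-0.002,0,0,0,0.5]

```text
time: 44.88
tool_pos: [0.4224, -0.1923, 0.101]
tool_rot: [3.132, 0.01, 1.521]
contact_force: [-7.7, 2.8, 20.3]
opening: 0.0493
```

Contact with the floor; releasing and clearing.

Request:
servo_tool:
  targets:
    - [0,0,0.001,0,0,0,0.3]
    - [0,0,0,0,0,0,-0.1]
    - [0,0,0,0,0,0,-0.6]
    - [0,0,0,0,0,0,-0.6]
    - [0,0,0,0,0,0,-0.6]
    - [0,0,0.02,0,0,0,-0.6]
    - [0,0,0.05,0,0,0,-0.6]
    - [0,0,0.05,0,0,0,-0.6]
    - [0,0.04,0.04,0,0,0,-0.6]
    - [0,0.05,0,0,0,0,-0.6]
    - [0,0.05,0,0,0,0,-0.6]
    - [0,0.05,0,0,0,0,-0.6]

```text
time: 46.38
tool_pos: [0.4227, -0.0, 0.2675]
tool_rot: [3.127, 0.01, 1.514]
contact_force: [-0.2, 0.2, -0.5]
opening: 0.0733
```

Request:
servo_tool:
  targets:
    - [0,0.05,0,0,0,0,-1]
    - [0,0,0,0,0,0,-1]
    - [0,0,0,0,0,0,-1]

```text
time: 46.75
tool_pos: [0.422, 0.054, 0.2676]
tool_rot: [3.127, 0.01, 1.52]
contact_force: [-0.5, 0.0, 0.5]
opening: 0.0913
```

```bash
python3 - <<'E'
from h import *
print(robot.observe()['contact_force'])
S=robot.read_camera('side'); cv2.imwrite('pics/s4.png',cv2.resize(S[100:290,200:440],None,fx=3,fy=3,interpolation=2))
E
```

```text
[-0.53333351  0.00378807  0.51324678]
```

View pics/s4.png

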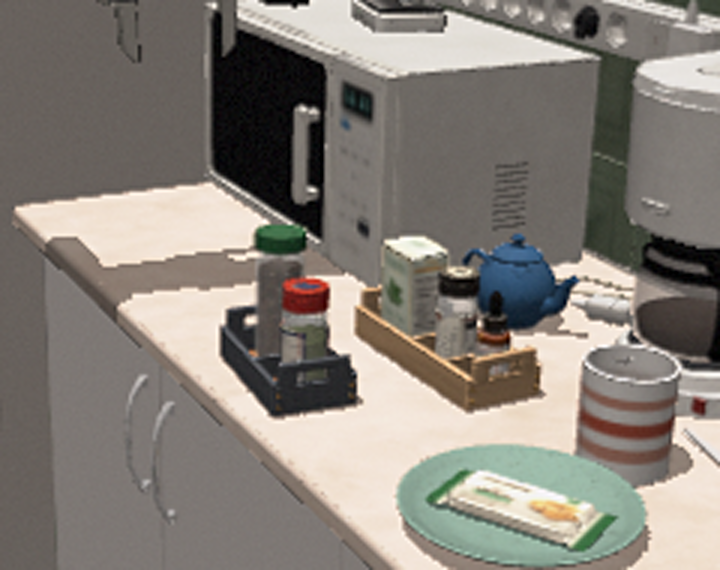

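All five items stand upright in their compartments, and the teapot, mug and plate look unmoved.

```bash
python3 -c "
from cell import robot
print(robot.hand_in())"
```

```text
the job is handed in; nothing more can be done
None
```

Both caddies are made up and the job is handed in, at about 47 s of robot time. I placed the carton, black-capped jar and dropper bottle in the light caddy first. The red-capped jar and the tall jar then went in the dark one. Each was lowered until the wrist force showed floor contact (11–26 N), then released.

- **Last check:** the final side picture shows all five upright in the right compartments. The teapot, mug and plate show no visible change, and the gripper is clear with about 0 N at the wrist.
- **Disagreements:** the side camera put positions about 15 mm or more off in y from the scene and wrist cameras, so I went by the wrist and scene views. I gripped the tall jar once off-centre, so I opened the gripper and took it again before lifting.
- **Not checked:** I did not measure the items' final positions. I viewed 15 pictures, one over the budget.

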